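# Reset the bench dust extraction under its push-latch cover

### The arm

A 6-joint arm with a two-finger parallel gripper is mounted at the origin on the work surface. World frame = base frame: x ahead of the robot, y to its left, z up, the work surface at z = 0. Lengths are in m, angles in rad, forces in N, time in s.
With the tool pointing down it reaches from about 0.25 to 0.8 m from the base axis. Payload 3.9 kg.
Tool frame: the origin (TCP) lies on the centre line of the jaws, within the pads' length; the fingertips stand 22 mm ahead of it and the grasp point (between the pads) lies 3 mm ahead of it; z points along the fingers, y is the direction in which the jaws open and shut (so a half turn about z gives the same grasp; the last joint's range is limited). The gripper opens to 85 mm and grips with 20 to 120 N. Pads are 22 mm wide; open, the fingers measure 114 mm over their backs; the gripper's body (76 mm by 85 mm) begins 54 mm behind the grasp point. The pads swing forward as they close: fully open they stand 13 mm farther back than shut.
Start: joints at [0, 0.26, -0.138, 1.173, 0, 1.571], TCP at [0.525, -0, 0.253] pointing down, gripper open.
Joint ranges: [-2.78, 2.78], [-0.83, 1.72], [-1.28, 1.37], [-1.9, 2.12], [-1.57, 1.48], [-3.14, 3.14]. Speed limits (rad/s): [2.57, 2.57, 3.14, 3.14, 3.14, 3.14].

### API

Orientations are given as [roll, pitch, yaw] about the fixed x, y, z axes, in that order (R = Rz(yaw) Ry(pitch) Rx(roll)).
In Python, from rig import * gives the robot as it stands. The module is installed in compiled form; this text tells all that it offers.
- The arm moves only by the shell command python3 -m pendant 'ROWS'. ROWS is JSON, a list of rows, each an object of numbers: "x", "y", "z": the shift along the tool's x, y, z in units of 25 mm (1.0 is 25 mm); "wx", "wy", "wz": the turn, a rotation vector about the tool's x, y, z in degrees; "hand": the finger opening in mm, from 0 to 85.4. In form: [{"x": .., "y": .., "z": .., "wx": .., "wy": .., "wz": .., "hand": ..}, ...]. A call has 1 to 12 rows; each row shifts and turns the commanded pose from where the row before left it, along the tool's axes as they then stand; what a row does not reach is not made up. A row lasts 1/8 s, in which the tool goes at most 62.5 mm and 10.7 degrees, less where a joint would pass 70% of its speed; a pose out of reach is approached as far as the arm can. A call is refused whole if a number of a shift passes 1 or a number of a turn 10.7, either way. A call with a gripper value outside its range is refused whole. The fingers move at their own pace and stop on an object; the grip force is fixed at half the most. Time passes only in rows, so rows that do not move let the fingers close. It gives the time, the measured TCP pose, the force and the opening at its end, in the units of the state.
- get_obs(): the state, without advancing time (a new reading comes with each control period).
- read_camera(name): name is "scene" or "side" or "wrist"; returns a dict with "image" (400x640x3 uint8, red, green, blue), "z_map" (400x640 float32, m along the optical axis (not along the pixel's ray), 0 where there is no reading), "K" (3x3 intrinsics, pixels), "position" and "attitude" of the camera in the world; the wrist camera has in their place "T_tool_cam" (4x4, takes a point from camera to tool coordinates, whose origin is the TCP and whose axes are the flange's). Camera axes: x right, y up, looking along -z (the intrinsics and any distortion apply to the point x, -y, -z); pixel columns grow to the right and rows downward; lengths in m; the calibration is good to about 2 mm. A picture is of the moment at which its call begins: read the wrist's pose just before it.
- finish_job(): hands the job in, once; it reports no verdict.
The state is a dict: "time": time; "qpos": joint angles; "joint_velocities": joint speeds; "tau": joint torques, N m; "ee_pos": TCP position; "tcp_rot": TCP orientation; "ft_force": force on the tool from outside, world axes, zero at the start; "wrist_torque": the same for the moment, N m; "finger_gap": opening from 0.0 (shut) to 1.0 (fully open).
Only numpy, scipy, OpenCV 4.12 (cv2) and the standard library are available. Lean on these libraries where they do the work, as an engineer would, in place of code of your own. Each camera call takes 0.05 s, during which the arm holds its last target.

### The job

The white console on the bench has a push-latch cover in its top. Press the cover to pop it open, push the round button under it fully down and let it come up again, then press the cover back down until it latches shut by itself, flush with the console. Only touch and push with the fingers, gently; lift nothing, and leave the things standing around undisturbed.

Things in the scene. Friction and masses are not known exactly. Their poses are not given: they have to be found in the camera images.
- console: Fixed white box on the bench, 240 x 360 x 100 mm (own x, y, z). Origin: centre of its underside; x points away from its near long side (away from the robot at yaw 0), z up; yaw up to 0.4 rad either way. The cover lies in its top, 100 mm up. On the top beside the cover stand a loose jar (y about +130 mm) and a capped tube (y about -128 mm).
- well (a point): Centre of the mouth of the well under the cover, level with the console's top; the console's axes. The well is 83 mm (x) by 116 mm (y). Its floor is 32 mm below the mouth round the button, 40 mm at y above +14 mm.
- latch_corner (a point): Above the latch pin (a thin steel stem, 14 mm below the console's top, inside the well's far corner on the +y side, about 35 x 30 mm): keep fingers out of this corner of the well.
- cover (a joint): Cover angle (rad): 0 latched flush; grows as it opens, 1.9 at its stop, leaning 19 degrees past upright to the console's -x side; -0.125 pressed in against its inner stop. Pressed in past -0.065 and let go it swings fully open in 1 to 2 s. Pressed down from open past -0.065 (best to the stop) and let go it returns to 0, latched. Each full press alternates.
- cover_hinge (a point): Middle of the cover's hinge axis, level with its outer face: console x -50, y 0, z 100 mm. The axis runs along the console's y at the cover's near edge. Frame turns with the cover: x towards its free edge, y along the hinge, z out of its outer face. When open, the outer face looks to the console's near (-x) side.
- cover_press (a point): Place to press: three low ridges on the outer face at mid width, 66 mm from the hinge; axes as cover_hinge. Cover: grey plate 110 mm wide, 5 mm thick, free edge 80 mm from the hinge. A damped spring pushes it open at every angle: 1 to 2 N at the edge, some N more if moved fast. Once latched it cannot be pulled open.
- reset_button_top (a point): Centre of the top of the only button, grey, round, 28 mm across, in a grey collar 44 mm across, under the cover; own x -8 mm, y -15 mm, z 86 mm of the console (14 mm below the console's top) when up. Pushed straight down.
- reset_button (a joint): Travel of the button (m): 0 up, 0.006 fully down; springs back, about 5 N fully down. It counts as pushed at 0.0045.
- jar: Loose lidded jar, 40 mm across, 50 mm tall, on the console's top; leave it alone. Origin: centre of its underside.
- tube: Loose capped sample tube, 21 mm across, 54 mm tall, upright on the console's top; leave it alone. Origin: centre of its underside.
- dish: Loose aluminium bowl, 90 mm across, 42 mm tall, on the bench to the left; leave it alone.
- bone_piece: Loose bone fragment, 75 mm long, 18 mm tall, on the bench to the left; leave it alone.
- rotary_tool: Loose hand-held rotary tool, about 190 mm long, 50 mm tall, lying on the bench to the right; leave it alone.
- tube_rack: Loose white tube rack, 90 x 150 x 45 mm, on the bench to the far left; leave it alone.
- scoop: Loose steel spatula, 160 mm long, lying on the bench to the right; leave it alone.

How it is judged:
By the outcome, as a careful person would: the job done as asked, in the order asked, and still so for the second after the job is handed in, with the robot touching nothing.
It also fails if it takes over 64 s, if anything falls off the work surface, if the arm or the gripper's body presses on something with over 40 N, if the wrist force passes 120 N, or if a joint passes its speed limit or range.

## Working session

There is one attempt and no reset: what is moved stays moved. The work goes in short steps, Python scripts to look and compute and a shell command to move; the robot and the scene stay as the last step left them, time stands still between calls to the robot, and variables do not carry over. Pictures are saved under pics/ and viewed, and the job is handed in when it is done.

```bash
mkdir -p pics
python3 - <<'E'
from rig import *
import cv2,numpy as np
o=get_obs(); print(o)
for n in ["scene","side","wrist"]:
    c=read_camera(n)
    cv2.imwrite(f"pics/{n}0.png",c["image"][:,:,::-1])
    np.savez(f"{n}0.npz",**c)
    print(n,c["K"],c.get("position"),c.get("attitude"),c.get("T_tool_cam"),[k for k in c])
E
```

```text
{'time': 0.0, 'qpos': array([ 1.82443202e-05,  2.60684376e-01, -1.39412469e-01,  1.17268658e+00,
        1.93496882e-06,  1.57079600e+00]), 'joint_velocities': array([ 0.00097324, -0.00033549,  0.00124852, -0.00015273, -0.00149603,
        0.00051597]), 'tau': array([-3.22425103e-04, -4.05677426e+01,  2.53926122e+01,  1.89446745e-02,
       -4.02533055e-05,  2.61086342e-05]), 'ee_pos': array([5.24346085e-01, 1.01437326e-05, 2.52448250e-01]), 'tcp_rot': array([-3.13960556e+00, -1.93561462e-06,  1.57081489e+00]), 'ft_force': array([ 0.41853672, -0.56593694,  0.64133398]), 'wrist_torque': array([-0.03041036, -0.01792074, -0.01260883]), 'finger_gap': 1.003172414596914}
scene [[395.30799209   0.         316.65780024]
 [  0.         395.30799209 203.07551408]
 [  0.           0.           1.        ]] [1.13651525 0.72056739 0.7281511 ] [1.00646529 0.00986811 2.3946927 ] None ['image', 'z_map', 'K', 'position', 'attitude']
side [[459.88270062   0.         315.36465138]
 [  0.         459.88270062 200.38280455]
 [  0.           0.           1.        ]] [-0.22678293 -0.84134626  0.78877378] [ 0.99393411 -0.01412005 -0.71257399] None ['image', 'z_map', 'K', 'position', 'attitude']
wrist [[315.59172239   0.         322.80658484]
 [  0.         315.59172239 199.9513076 ]
 [  0.           0.           1.        ]] None None [[ 2.47923813e-04  9.62901604e-01  2.69852626e-01  6.82115937e-02]
 [ 9.99999625e-01 -1.49230394e-05 -8.65488339e-04  1.39352864e-04]
 [-8.29353088e-04  2.69852740e-01 -9.62901247e-01 -1.21447281e-01]
 [ 0.00000000e+00  0.00000000e+00  0.00000000e+00  1.00000000e+00]] ['image', 'z_map', 'K', 'T_tool_cam']
```

View pics/scene0.png

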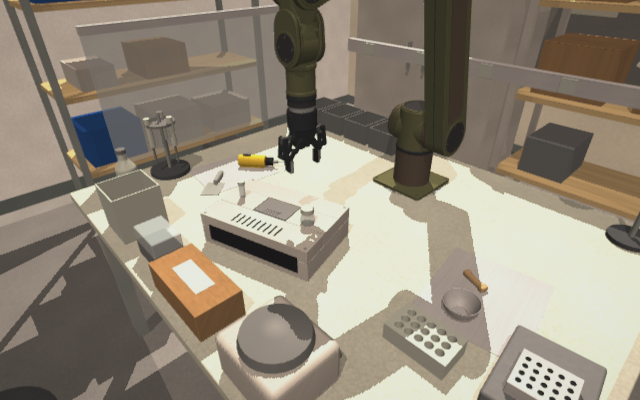

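View pics/side0.png

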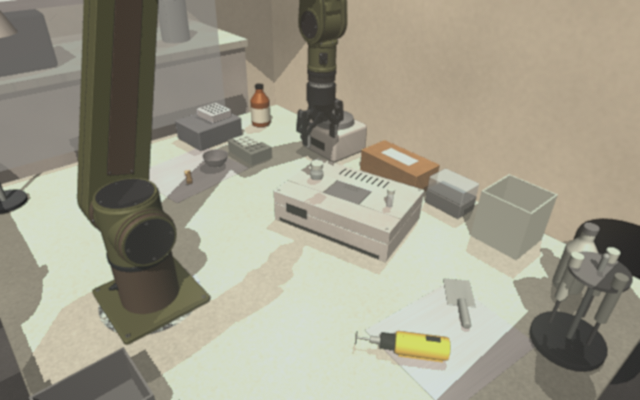

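View pics/wrist0.png

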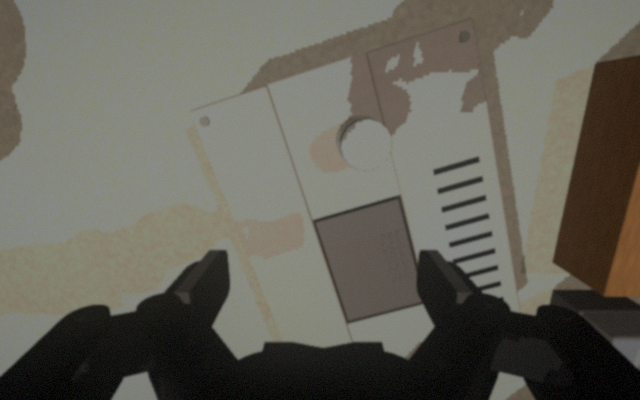

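The wrist view shows the cover at about (314,221), (400,197), (424,300) and (348,322), with the hinge edge on the left. The jar is at (365,143). I'll measure the cover from its colour.

```bash
cat > h.py <<'E'
import numpy as np,cv2
from scipy.spatial.transform import Rotation as Ro
def pose(o):
    T=np.eye(4);T[:3,:3]=Ro.from_euler('xyz',o["tcp_rot"]).as_matrix();T[:3,3]=o["ee_pos"];return T
def camT(c,o=None):
    if "T_tool_cam" in c: return pose(o)@c["T_tool_cam"]
    T=np.eye(4);T[:3,:3]=Ro.from_euler('xyz',c["attitude"]).as_matrix();T[:3,3]=c["position"];return T
def ray(c,T,uv,z):
    uv=np.atleast_2d(uv).astype(float);K=c["K"]
    d=np.c_[(uv[:,0]-K[0,2])/K[0,0],-(uv[:,1]-K[1,2])/K[1,1],-np.ones(len(uv))]@T[:3,:3].T
    s=(z-T[2,3])/d[:,2]; return T[:3,3]+d*s[:,None]
def proj(c,T,P):
    p=(np.atleast_2d(P)-T[:3,3])@T[:3,:3];K=c["K"]
    return np.c_[K[0,2]+K[0,0]*p[:,0]/-p[:,2],K[1,2]-K[1,1]*p[:,1]/-p[:,2]]
def cloud(c,T):
    K=c["K"];z=c["z_map"];v,u=np.indices(z.shape)
    p=np.stack([(u-K[0,2])/K[0,0]*z,-(v-K[1,2])/K[1,1]*z,-z],-1)
    return p@T[:3,:3].T+T[:3,3]
E
python3 - <<'E'
from h import *
from rig import *
o=get_obs()
for n,roi in [("wrist",(190,330,300,430)),("scene",(190,225,245,310)),("side",(170,210,315,375))]:
    c=dict(np.load(f"{n}0.npz"));T=camT(c,o)
    P=cloud(c,T)
    r0,r1,c0,c1=roi
    print(n,"z",np.median(P[(r0+r1)//2-5:(r0+r1)//2+5,(c0+c1)//2-5:(c0+c1)//2+5].reshape(-1,3),axis=0))
    g=cv2.cvtColor(c["image"],cv2.COLOR_RGB2GRAY)
    sub=g[r0:r1,c0:c1]
    t,m=cv2.threshold(sub,0,255,cv2.THRESH_BINARY_INV+cv2.THRESH_OTSU)
    if n=="wrist": m=((sub>60)&(sub<140)).astype(np.uint8)*255
    cs,_=cv2.findContours(m,cv2.RETR_EXTERNAL,cv2.CHAIN_APPROX_NONE)
    k=max(cs,key=cv2.contourArea)[:,0]+[c0,r0]
    ap=cv2.approxPolyDP(k.reshape(-1,1,2),5,True)[:,0]
    W=ray(c,T,k,0.1)[:,:2]
    print(t,ap.tolist(), ray(c,T,ap,0.1)[:,:2].round(4).tolist())
    print(cv2.minAreaRect((W*1000).astype(np.float32)))
c=dict(np.load("wrist0.npz"));T=camT(c,o)
px=[(314,221),(400,197),(348,322),(205,121),(464,37)]
print(ray(c,T,px,0.1).round(4))
im=cv2.resize(c["image"][120:340,180:520,::-1],None,fx=2.3,fy=2.3,interpolation=2);cv2.imwrite("pics/wz.png",im)
E
```

```text
wrist z [ 0.5642584  -0.06695122  0.10105294]
108.0 [[300, 190], [300, 329], [429, 329], [413, 261], [429, 250], [429, 190]] [[0.5043, 0.0006], [0.5015, -0.1451], [0.6328, -0.145], [0.6107, -0.069], [0.6249, -0.0576], [0.6196, 0.0007]]
((567.0839233398438, -72.19442749023438), (131.38304138183594, 145.774169921875), 0.04823671281337738)
scene z [ 0.56573367 -0.07899614  0.10073694]
186.0 [[253, 209], [285, 220], [299, 208], [300, 224], [309, 224], [309, 211], [273, 198]] [[0.6228, -0.1162], [0.5906, -0.0081], [0.5223, -0.0277], [0.5728, 0.0353], [0.555, 0.0524], [0.5118, 0.0042], [0.5432, -0.1247]]
((561.5081176757812, -41.134849548339844), (83.44692993164062, 182.7719268798828), 16.861530303955078)
side z [ 0.5718078  -0.05737024  0.10128167]
172.0 [[323, 191], [358, 204], [370, 193], [337, 180]] [[0.5213, -0.0235], [0.5503, -0.1342], [0.6167, -0.1161], [0.594, -0.0039]]
((571.9697265625, -68.68220520019531), (82.2294692993164, 117.01502227783203), 17.18023681640625)
[[ 0.5166 -0.0287  0.1   ]
 [ 0.5941 -0.0058  0.1   ]
 [ 0.5502 -0.1368  0.1   ]
 [ 0.4253  0.0605  0.1   ]
 [ 0.6358  0.1248  0.1   ]]
```

View pics/wz.png

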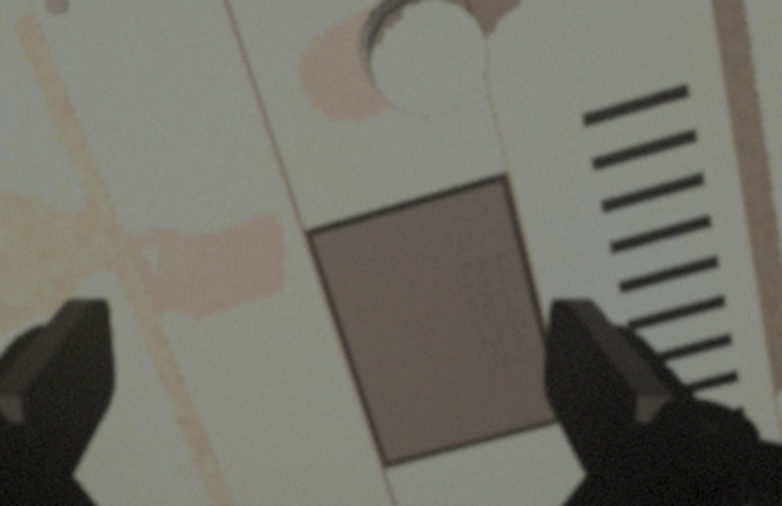

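The hinge middle comes out near (0.534, -0.081), with yaw about 17°. The three measurements agree to within 4 mm. I'll align with the console, close the fingers and look from its -y side.

```bash
python3 -m pendant '[{"wz":-8.5,"hand":0},{"wz":-8.5,"hand":0},{"x":-1,"y":0.9,"hand":0},{"x":-1,"y":0.95,"hand":0},{"x":-1,"hand":0},{"x":-1,"hand":0},{"x":-1,"hand":0},{"x":-1,"hand":0},{"x":-0.5,"hand":0},{"hand":0},{"hand":0}]'
cat > look.py <<'E'
from h import *
from rig import *
import sys
n,tag=sys.argv[1:3]
o=get_obs();c=read_camera(n);T=camT(c,o)
np.savez(tag+".npz",T=T,**c);cv2.imwrite(f"pics/{tag}.png",c["image"][:,:,::-1])
print(o["time"],o["ee_pos"],o["tcp_rot"],o["ft_force"])
E
python3 look.py wrist w1
```

```text
0.15 [5.24497633e-01 1.24031101e-05 2.52642229e-01] [-3.14005316e+00  7.55975276e-06  1.57083750e+00] [-0.69262675  0.09267511  0.00708757]invalid input at $[0]: expected keys x, y, z, wx, wy, wz, hand
```

View pics/w1.png

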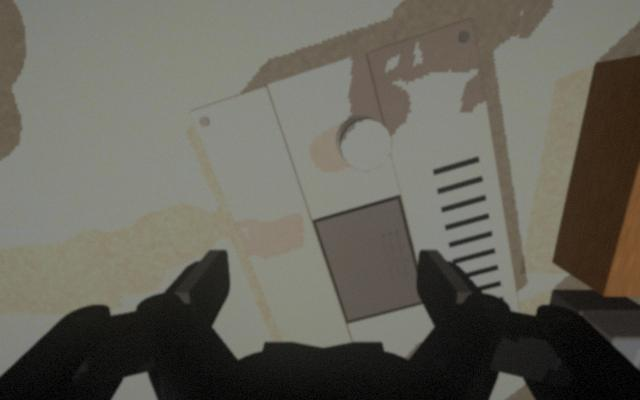

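The call was refused because every row needs all the keys. The picture is the same as before.

```bash
python3 -m pendant '[{"x":0,"y":0,"z":0,"wx":0,"wy":0,"wz":-8.5,"hand":0},{"x":0,"y":0,"z":0,"wx":0,"wy":0,"wz":-8.5,"hand":0},{"x":-1,"y":0.9,"z":0,"wx":0,"wy":0,"wz":0,"hand":0},{"x":-1,"y":0.95,"z":0,"wx":0,"wy":0,"wz":0,"hand":0},{"x":-1,"y":0,"z":0,"wx":0,"wy":0,"wz":0,"hand":0},{"x":-1,"y":0,"z":0,"wx":0,"wy":0,"wz":0,"hand":0},{"x":-1,"y":0,"z":0,"wx":0,"wy":0,"wz":0,"hand":0},{"x":-1,"y":0,"z":0,"wx":0,"wy":0,"wz":0,"hand":0},{"x":-0.5,"y":0,"z":0,"wx":0,"wy":0,"wz":0,"hand":0},{"x":0,"y":0,"z":0,"wx":0,"wy":0,"wz":0,"hand":0},{"x":0,"y":0,"z":0,"wx":0,"wy":0,"wz":0,"hand":0}]'
python3 look.py wrist w1
```

```text
time: 1.58
ee_pos: [0.6165, -0.1413, 0.2533]
tcp_rot: [-3.141, -0.001, 1.868]
ft_force: [-0.3, -0.7, 0.3]
finger_gap: 0.004
1.575 [ 0.61648285 -0.14134603  0.25328872] [-3.14136191e+00 -6.36140473e-04  1.86791997e+00] [-0.25348858 -0.66155127  0.27288199]
```

View pics/w1.png

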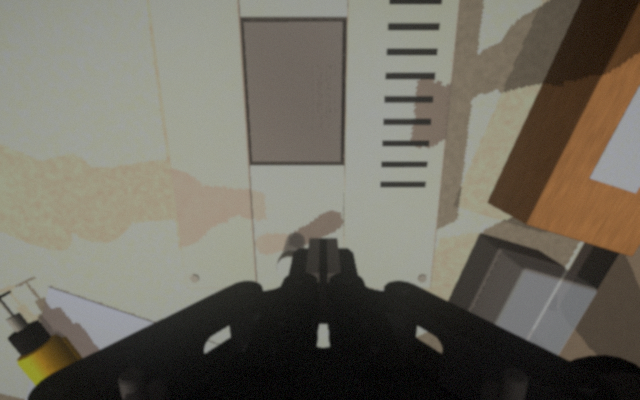

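The cover is now fully in view, with corners at about (241,17), (347,17), (345,163) and (250,163). The closed fingertips are at (323,255), and the tube shows near (290,250).

Run:
```python
from h import *
d=np.load("w1.npz");c=dict(d);T=c.pop("T")
g=cv2.cvtColor(c["image"],cv2.COLOR_RGB2GRAY)
m=np.zeros_like(g);m[5:175,225:360]=(g[5:175,225:360]<120)*255
cs,_=cv2.findContours(m,cv2.RETR_EXTERNAL,cv2.CHAIN_APPROX_NONE)
k=max(cs,key=cv2.contourArea)[:,0]
W=ray(c,T,k,0.1)[:,:2]
r=cv2.minAreaRect((W*1000).astype(np.float32));print(r,cv2.boxPoints(r))
print(cv2.boundingRect(k))
w=ray(c,T,[(241,17),(347,17),(345,163),(250,163),(195,277),(422,277)],.1);print(w.round(4))
print("hinge mid",(w[0]+w[3])/2,"yaw",np.degrees(np.arctan2(*(w[0]-w[3])[[0,1]]*[-1,1])),np.degrees(np.arctan2(*(w[5]-w[4])[[1,0]])))
P=cloud(c,T);print(P[80:100,280:310].reshape(-1,3).mean(0), P[80:100,200:230].reshape(-1,3).mean(0))
```

```text
((570.62451171875, -70.19556427001953), (84.30075073242188, 115.08473205566406), 17.03268051147461) [[ 513.4678     -27.523697 ]
 [ 547.1781    -137.56056  ]
 [ 627.78125   -112.86743  ]
 [ 594.0709      -2.8305664]]
(239, 17, 109, 148)
[[ 0.5152 -0.027   0.1   ]
 [ 0.594  -0.0028  0.1   ]
 [ 0.6281 -0.1119  0.1   ]
 [ 0.5486 -0.1362  0.1   ]
 [ 0.5235 -0.2602  0.1   ]
 [ 0.7342 -0.1957  0.1   ]]
hinge mid [ 0.5318807  -0.08161484  0.1       ] yaw 16.988880556444496 17.019035046470435
[ 0.56961396 -0.06632137  0.10239088] [ 0.50735227 -0.08543031  0.1029593 ]
```

The console centre from the four screws agrees with the cover outline to within about 1 mm: hinge (0.532, -0.082), yaw 17.0°. Next I'll go above the press point.

```bash
python3 -m pendant '[{"x":1,"y":-0.06,"z":0,"wx":0,"wy":0,"wz":0,"hand":0},{"x":1,"y":0,"z":0,"wx":0,"wy":0,"wz":0,"hand":0},{"x":1,"y":0,"z":0.5,"wx":0,"wy":0,"wz":0,"hand":0},{"x":0.25,"y":0,"z":1,"wx":0,"wy":0,"wz":0,"hand":0},{"x":0,"y":0,"z":1,"wx":0,"wy":0,"wz":0,"hand":0},{"x":0,"y":0,"z":1,"wx":0,"wy":0,"wz":0,"hand":0},{"x":0,"y":0,"z":0.9,"wx":0,"wy":0,"wz":0,"hand":0},{"x":0,"y":0,"z":0.4,"wx":0,"wy":0,"wz":0,"hand":0},{"x":0,"y":0,"z":0,"wx":0,"wy":0,"wz":0,"hand":0},{"x":0,"y":0,"z":0,"wx":0,"wy":0,"wz":0,"hand":0}]'; python3 look.py side s1; python3 look.py wrist w2
```

```text
time: 2.88
ee_pos: [0.5923, -0.0644, 0.1344]
tcp_rot: [3.14, 0.001, 1.868]
ft_force: [0.3, -0.6, -0.3]
finger_gap: -0.0
2.875 [ 0.59225156 -0.0644169   0.13438149] [3.13991784e+00 7.14138986e-04 1.86780647e+00] [ 0.27566279 -0.61458907 -0.32267077]
2.925 [ 0.59235832 -0.06452831  0.1344653 ] [3.13965404e+00 8.11728097e-04 1.86768064e+00] [ 0.23283265 -0.2101653  -0.15873024]
```

View pics/w2.png

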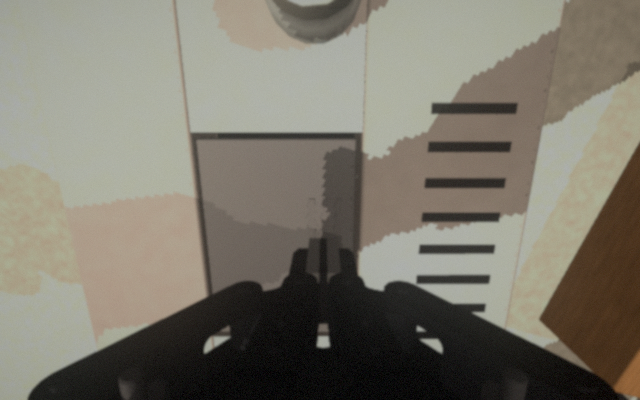

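View pics/s1.png

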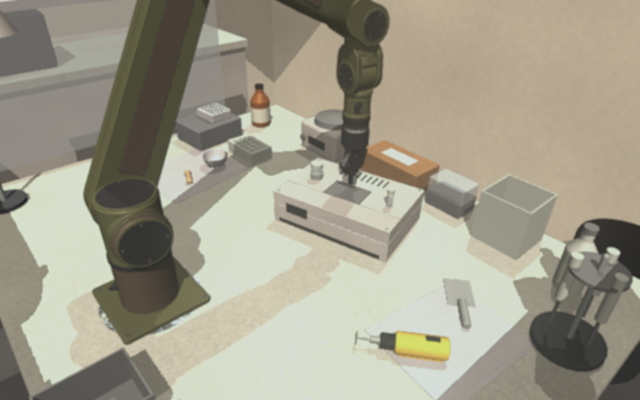

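The wrist view shows the tip at (320,245), above the ridge columns at (318,210) and about 12 mm clear. Now I'll press.

```bash
python3 -m pendant '[{"x":0,"y":0,"z":0.3,"wx":0,"wy":0,"wz":0,"hand":0},{"x":0,"y":0,"z":0.15,"wx":0,"wy":0,"wz":0,"hand":0},{"x":0,"y":0,"z":0.1,"wx":0,"wy":0,"wz":0,"hand":0},{"x":0,"y":0,"z":0,"wx":0,"wy":0,"wz":0,"hand":0}]';python3 -m pendant '[{"x":0,"y":0,"z":0.1,"wx":0,"wy":0,"wz":0,"hand":0},{"x":0,"y":0,"z":0,"wx":0,"wy":0,"wz":0,"hand":0}]'; python3 -m pendant '[{"x":0,"y":0,"z":0.1,"wx":0,"wy":0,"wz":0,"hand":0},{"x":0,"y":0,"z":0,"wx":0,"wy":0,"wz":0,"hand":0}]'
```

```text
time: 3.48
ee_pos: [0.5914, -0.0647, 0.1194]
tcp_rot: [-3.141, 0.0, 1.867]
ft_force: [-0.6, 0.3, 1.3]
finger_gap: -0.001
time: 3.72
ee_pos: [0.5913, -0.0647, 0.1169]
tcp_rot: [-3.141, 0.0, 1.867]
ft_force: [0.1, -0.1, 1.3]
finger_gap: -0.003
time: 3.98
ee_pos: [0.5915, -0.0647, 0.1148]
tcp_rot: [3.142, 0.0, 1.867]
ft_force: [-2.4, -0.7, 3.2]
finger_gap: 0.003
```

```bash
python3 -m pendant '[{"x":0,"y":0,"z":0.08,"wx":0,"wy":0,"wz":0,"hand":0},{"x":0,"y":0,"z":0,"wx":0,"wy":0,"wz":0,"hand":0}]'; python3 -m pendant '[{"x":0,"y":0,"z":0.06,"wx":0,"wy":0,"wz":0,"hand":0},{"x":0,"y":0,"z":0,"wx":0,"wy":0,"wz":0,"hand":0}]'
```

```text
time: 4.22
ee_pos: [0.5915, -0.0647, 0.1145]
tcp_rot: [3.141, 0.001, 1.867]
ft_force: [-5.6, 0.1, 13.5]
finger_gap: -0.003
time: 4.47
ee_pos: [0.5916, -0.0648, 0.1143]
tcp_rot: [3.14, 0.001, 1.867]
ft_force: [-7.1, 0.4, 21.6]
finger_gap: -0.0
```

The cover is on its inner stop, so I'll retract straight up and clear.

```bash
python3 -m pendant '[{"x":0,"y":0,"z":-0.5,"wx":0,"wy":0,"wz":0,"hand":0},{"x":0,"y":0.2,"z":-1,"wx":0,"wy":0,"wz":0,"hand":0},{"x":0,"y":0.4,"z":-1,"wx":0,"wy":0,"wz":0,"hand":0},{"x":0,"y":0.4,"z":-1,"wx":0,"wy":0,"wz":0,"hand":0},{"x":0,"y":0.2,"z":-1,"wx":0,"wy":0,"wz":0,"hand":0},{"x":0,"y":0,"z":-1,"wx":0,"wy":0,"wz":0,"hand":0},{"x":-1,"y":0,"z":0,"wx":0,"wy":0,"wz":0,"hand":0},{"x":-1,"y":0,"z":0,"wx":0,"wy":0,"wz":0,"hand":0},{"x":-1,"y":0,"z":0,"wx":0,"wy":0,"wz":0,"hand":0},{"x":0,"y":0,"z":0,"wx":0,"wy":0,"wz":0,"hand":0},{"x":0,"y":0,"z":0,"wx":0,"wy":0,"wz":0,"hand":0},{"x":0,"y":0,"z":0,"wx":0,"wy":0,"wz":0,"hand":0}]'; python3 look.py side s2; python3 look.py wrist w3
```

```text
time: 5.98
ee_pos: [0.6419, -0.1272, 0.2483]
tcp_rot: [-3.141, -0.001, 1.868]
ft_force: [0.6, -0.3, -0.5]
finger_gap: -0.0
5.975 [ 0.64192333 -0.12717243  0.24831431] [-3.14112571e+00 -5.96779434e-04  1.86794051e+00] [ 0.61972579 -0.25741049 -0.4920058 ]
6.025 [ 0.64195819 -0.12706539  0.24849935] [-3.14133024e+00 -3.55532946e-04  1.86817707e+00] [-0.28479571  0.15844411 -0.14548629]
```

View pics/s2.png

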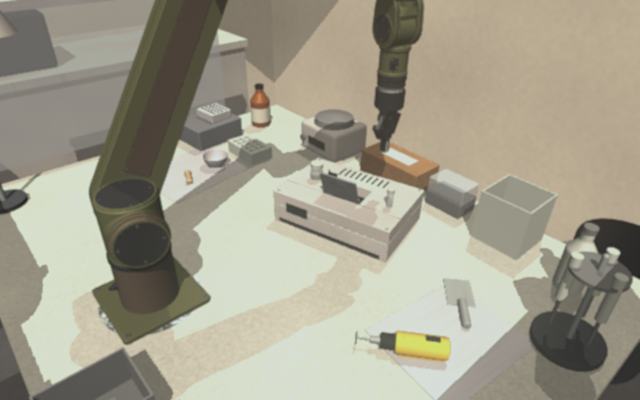

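View pics/w3.png

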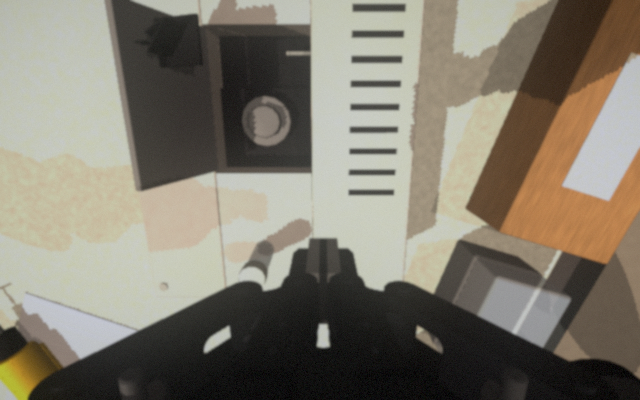

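The cover stands open, and the button is at (265,121) in its collar.

Run:
```python
from h import *
d=np.load("w3.npz");c=dict(d);T=c.pop("T")
g=cv2.cvtColor(c["image"],cv2.COLOR_RGB2GRAY)
sub=g[85:155,230:300];cv2.imwrite("pics/btn.png",cv2.resize(sub,None,fx=8,fy=8))
P=cloud(c,T)
print(ray(c,T,[(265,121)],.086),P[116:126,260:270].reshape(-1,3).mean(0),P[121,285:300,2])
O=np.array([.5797,-.0676]);e=np.array([.9563,.2924]);f=np.array([-.2924,.9563])
print(O-8e-3*e-15e-3*f)
```

```text
[[ 0.57633405 -0.08424319  0.086     ]] [ 0.57658277 -0.08359909  0.09071602] [0.07956696 0.08077623 0.07891739 0.08077109 0.07934336 0.07859825
 0.06958184 0.06890728 0.07020694 0.06908088 0.06724493 0.0685265
 0.06743564 0.06819802 0.06913937]
[ 0.5764356 -0.0842837]
```

View pics/btn.png

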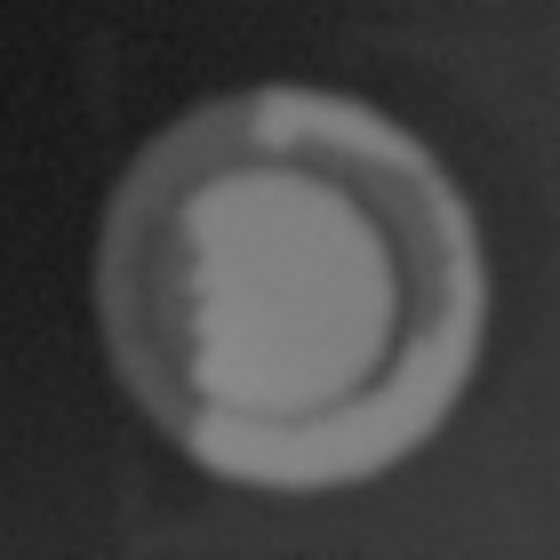

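Run:
```python
from h import *
d=np.load("w3.npz");c=dict(d)
P=cloud(c,c["T_tool_cam"]);v=c["z_map"]>0
P=P[v]; 
for z0 in np.arange(-.11,.03,.01):
    s=P[(P[:,2]>z0)&(P[:,2]<=z0+.01)&(abs(P[:,0])<.06)]
    if len(s): print(round(z0,3),len(s),s[:,1].min().round(3),s[:,1].max().round(3),s[:,0].max().round(3))
```

```text
-0.08 4285 -0.06 0.06 0.021
-0.07 15084 -0.062 0.063 0.019
-0.06 12193 -0.058 0.059 0.018
-0.05 6259 -0.051 0.05 0.018
-0.04 6529 -0.042 0.043 0.014
-0.03 2612 -0.035 0.034 0.015
-0.02 861 -0.016 0.017 0.013
-0.01 678 -0.014 0.014 0.012
-0.0 604 -0.014 0.014 0.012
0.01 273 -0.013 0.013 0.012
```

With the jaws opening along console x, the knuckles (±62 mm) would touch the open cover. I'll turn the tool 90° so they open along console y.

```bash
python3 -m pendant '[{"x":0,"y":0,"z":0,"wx":0,"wy":0,"wz":10,"hand":0},{"x":0,"y":0,"z":0,"wx":0,"wy":0,"wz":10,"hand":0},{"x":0,"y":0,"z":0,"wx":0,"wy":0,"wz":10,"hand":0},{"x":0,"y":0,"z":0,"wx":0,"wy":0,"wz":10,"hand":0},{"x":0,"y":0,"z":0,"wx":0,"wy":0,"wz":10,"hand":0},{"x":0,"y":0,"z":0,"wx":0,"wy":0,"wz":10,"hand":0},{"x":0,"y":0,"z":0,"wx":0,"wy":0,"wz":10,"hand":0},{"x":0,"y":0,"z":0,"wx":0,"wy":0,"wz":10,"hand":0},{"x":0,"y":0,"z":0,"wx":0,"wy":0,"wz":10,"hand":0},{"x":0,"y":0,"z":0,"wx":0,"wy":0,"wz":0,"hand":0}]'; python3 -c "
from rig import *;print(get_obs()['qpos'])"
```

```text
time: 7.32
ee_pos: [0.6421, -0.127, 0.2488]
tcp_rot: [3.142, -0.0, 0.3]
ft_force: [0.3, 0.0, 0.1]
finger_gap: 0.0
[-1.95285940e-01  4.90401173e-01  2.05046770e-01  1.28521746e+00
  7.02622319e-05  2.64677525e+00]
```

```bash
python3 -m pendant '[{"x":-1,"y":-1,"z":0,"wx":0,"wy":0,"wz":0,"hand":0},{"x":-1,"y":-1,"z":0,"wx":0,"wy":0,"wz":0,"hand":0},{"x":-0.02,"y":-0.4,"z":0,"wx":0,"wy":0,"wz":0,"hand":0},{"x":0,"y":0,"z":1,"wx":0,"wy":0,"wz":0,"hand":0},{"x":0,"y":0,"z":1,"wx":0,"wy":0,"wz":0,"hand":0},{"x":0,"y":0,"z":1,"wx":0,"wy":0,"wz":0,"hand":0},{"x":0,"y":0,"z":1,"wx":0,"wy":0,"wz":0,"hand":0},{"x":0,"y":0,"z":1,"wx":0,"wy":0,"wz":0,"hand":0},{"x":0,"y":0,"z":0,"wx":0,"wy":0,"wz":0,"hand":0},{"x":0,"y":0,"z":0,"wx":0,"wy":0,"wz":0,"hand":0}]'; python3 look.py wrist w4
```

```text
time: 8.57
ee_pos: [0.5774, -0.085, 0.1244]
tcp_rot: [3.141, -0.001, 0.298]
ft_force: [-0.2, 0.3, -0.4]
finger_gap: 0.001
8.575 [ 0.57743202 -0.085008    0.12441508] [ 3.14090351e+00 -1.46587308e-03  2.97679188e-01] [-0.24149863  0.30918453 -0.40848651]
```

View pics/w4.png

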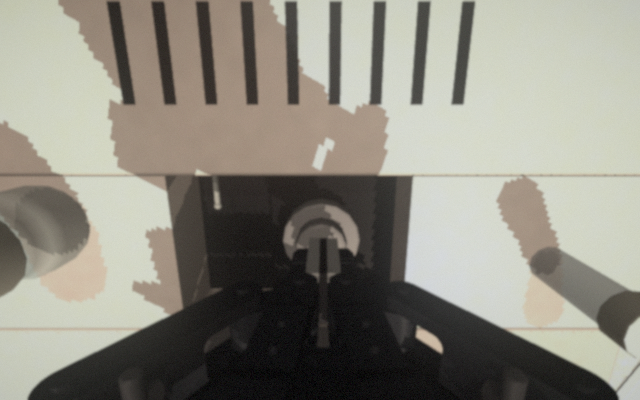

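The tip at (323,245) is centred over the button and collar at (322,235), and the knuckles are clear of the jar and tube. I'll push the button now.

```bash
python3 -m pendant '[{"x":-0.04,"y":-0.03,"z":0.4,"wx":0,"wy":0,"wz":0,"hand":0},{"x":0,"y":0,"z":0.2,"wx":0,"wy":0,"wz":0,"hand":0},{"x":0,"y":0,"z":0,"wx":0,"wy":0,"wz":0,"hand":0}]';python3 -m pendant '[{"x":0,"y":0,"z":0.1,"wx":0,"wy":0,"wz":0,"hand":0},{"x":0,"y":0,"z":0,"wx":0,"wy":0,"wz":0,"hand":0}]'; python3 -m pendant '[{"x":0,"y":0,"z":0.1,"wx":0,"wy":0,"wz":0,"hand":0},{"x":0,"y":0,"z":0,"wx":0,"wy":0,"wz":0,"hand":0}]'
```

```text
time: 9.0
ee_pos: [0.5755, -0.0845, 0.1088]
tcp_rot: [3.141, -0.001, 0.297]
ft_force: [-0.6, 0.5, 2.4]
finger_gap: -0.004
time: 9.25
ee_pos: [0.5756, -0.0846, 0.1065]
tcp_rot: [3.141, -0.001, 0.297]
ft_force: [0.7, -0.7, 4.7]
finger_gap: 0.004
time: 9.5
ee_pos: [0.5756, -0.0845, 0.1059]
tcp_rot: [3.141, -0.002, 0.297]
ft_force: [-3.3, 1.1, 15.9]
finger_gap: 0.0
```

```bash
python3 look.py wrist w5; python3 look.py scene c5; python3 look.py side s5
python3 - <<'E'
import cv2
a=cv2.imread('pics/w5.png')[160:320,220:420];cv2.imwrite('pics/w5z.png',cv2.resize(a,None,fx=4,fy=4,interpolation=2))
a=cv2.imread('pics/c5.png')[130:270,190:370];b=cv2.imread('pics/s5.png')[110:250,260:440]
cv2.imwrite('pics/cs5.png',cv2.resize(cv2.hconcat([a,b]),None,fx=2.2,fy=2.2,interpolation=2))
E
```

```text
9.5 [ 0.57559266 -0.08454932  0.10587037] [ 3.14080079e+00 -1.92076289e-03  2.96759084e-01] [-3.30746754  1.05110503 15.87208919]
9.55 [ 0.5755677  -0.08456557  0.10587872] [ 3.14076979e+00 -1.90763555e-03  2.96692095e-01] [-4.03440466  1.12628373 15.51350746]
9.6 [ 0.57557195 -0.08457709  0.10588449] [ 3.14074379e+00 -1.93884171e-03  2.96726779e-01] [-2.95221754  0.85156284 15.92708641]
```

View pics/w5z.png

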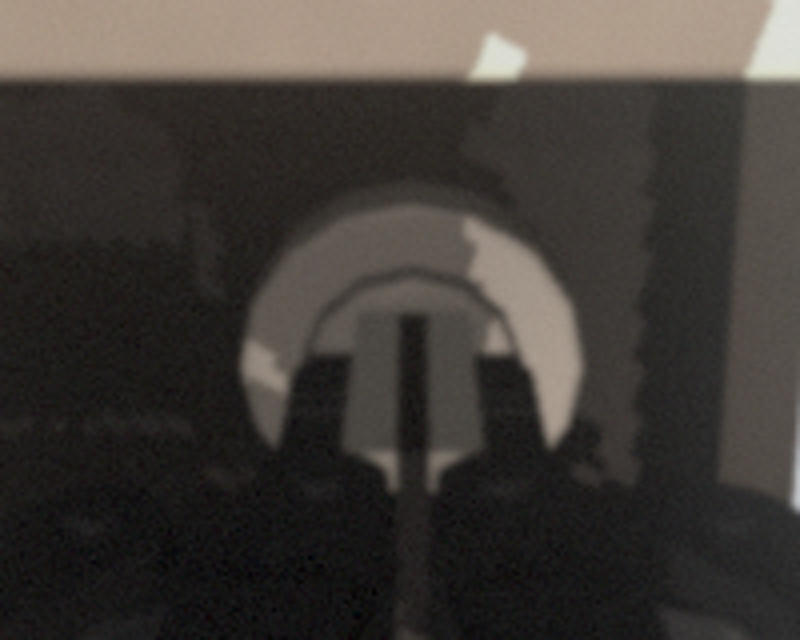

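View pics/cs5.png

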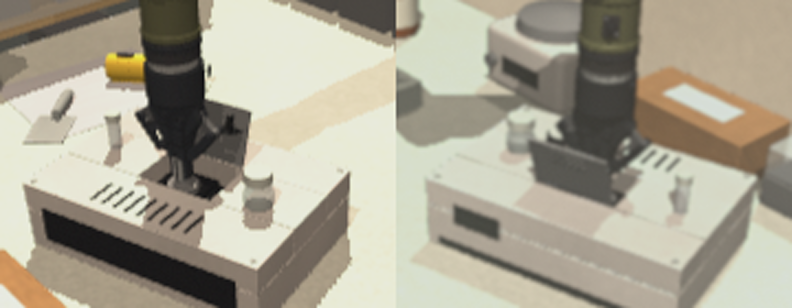

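The tip is centred on the button, which looks nearly flush with the collar. To confirm the travel, I'll step upwards and watch the force against height.

```bash
for i in 1; do python3 -m pendant '[{"x":0,"y":0,"z":-0.08,"wx":0,"wy":0,"wz":0,"hand":0},{"x":0,"y":0,"z":0,"wx":0,"wy":0,"wz":0,"hand":0}]'; python3 -m pendant '[{"x":0,"y":0,"z":-0.06,"wx":0,"wy":0,"wz":0,"hand":0},{"x":0,"y":0,"z":0,"wx":0,"wy":0,"wz":0,"hand":0}]'; python3 -m pendant '[{"x":0,"y":0,"z":-0.06,"wx":0,"wy":0,"wz":0,"hand":0},{"x":0,"y":0,"z":0,"wx":0,"wy":0,"wz":0,"hand":0}]'; python3 -m pendant '[{"x":0,"y":0,"z":-0.06,"wx":0,"wy":0,"wz":0,"hand":0},{"x":0,"y":0,"z":0,"wx":0,"wy":0,"wz":0,"hand":0}]'; python3 -m pendant '[{"x":0,"y":0,"z":-0.06,"wx":0,"wy":0,"wz":0,"hand":0},{"x":0,"y":0,"z":0,"wx":0,"wy":0,"wz":0,"hand":0}]';  python3 -m pendant '[{"x":0,"y":0,"z":-0.06,"wx":0,"wy":0,"wz":0,"hand":0},{"x":0,"y":0,"z":0,"wx":0,"wy":0,"wz":0,"hand":0}]'; done | grep -E "ee_pos|force"
```

```text
ee_pos: [0.5755, -0.0845, 0.1062]
ft_force: [-0.2, -0.0, 4.7]
ee_pos: [0.5755, -0.0846, 0.1072]
ft_force: [0.7, -0.1, 4.0]
ee_pos: [0.5755, -0.0846, 0.1086]
ft_force: [1.7, -0.2, 3.6]
ee_pos: [0.5753, -0.0846, 0.1101]
ft_force: [2.1, -0.0, 2.8]
ee_pos: [0.5748, -0.0845, 0.1114]
ft_force: [1.5, 0.1, 1.5]
ee_pos: [0.5741, -0.0844, 0.1125]
ft_force: [0.2, -0.9, 0.1]
```

Force rose from about 0 at TCP z 0.112 to about 5 N at 0.106, then met a hard stop. That is the full 6 mm of travel, and the button has been let up. I'll rise and check.

```bash
python3 -m pendant '[{"x":0,"y":0,"z":-1,"wx":0,"wy":0,"wz":0,"hand":0},{"x":0,"y":0,"z":-1,"wx":0,"wy":0,"wz":0,"hand":0},{"x":0,"y":0,"z":-1,"wx":0,"wy":0,"wz":0,"hand":0},{"x":0,"y":0,"z":-1,"wx":0,"wy":0,"wz":0,"hand":0},{"x":0,"y":0,"z":-0.8,"wx":0,"wy":0,"wz":0,"hand":0},{"x":-1,"y":-0.6,"z":0,"wx":0,"wy":0,"wz":0,"hand":0},{"x":-1,"y":0,"z":0,"wx":0,"wy":0,"wz":0,"hand":0},{"x":-1,"y":0,"z":0,"wx":0,"wy":0,"wz":0,"hand":0},{"x":-1,"y":0,"z":0,"wx":0,"wy":0,"wz":0,"hand":0},{"x":-0.1,"y":0,"z":0,"wx":0,"wy":0,"wz":0,"hand":0},{"x":0,"y":0,"z":0,"wx":0,"wy":0,"wz":0,"hand":0},{"x":0,"y":0,"z":0,"wx":0,"wy":0,"wz":0,"hand":0}]'; python3 look.py wrist w6;python3 - <<'E'
import sys;sys.path.insert(0,'.')
from h import *
from rig import *
p=get_obs()["ee_pos"];d=p[:2]-np.array([.5319,-.0822])
print("hinge rel",d@[.9563,.2924],d@[-.2924,.9563],p[2]-.1,get_obs()["qpos"])
E
```

```text
time: 12.65
ee_pos: [0.4736, -0.1, 0.233]
tcp_rot: [3.142, -0.0, 0.297]
ft_force: [0.3, 0.3, -0.2]
finger_gap: -0.002
12.65 [ 0.47357677 -0.10002364  0.23297215] [ 3.14153064e+00 -4.08794371e-04  2.97089153e-01] [ 0.32117177  0.3394408  -0.22193836]
hinge rel -0.06100202675658879 5.239624624452699e-05 0.13294441837385362 [-2.08170193e-01  2.00179989e-01 -2.72783126e-01  1.09757542e+00
  1.34745483e-04  2.63626520e+00]
```

View pics/w6.png

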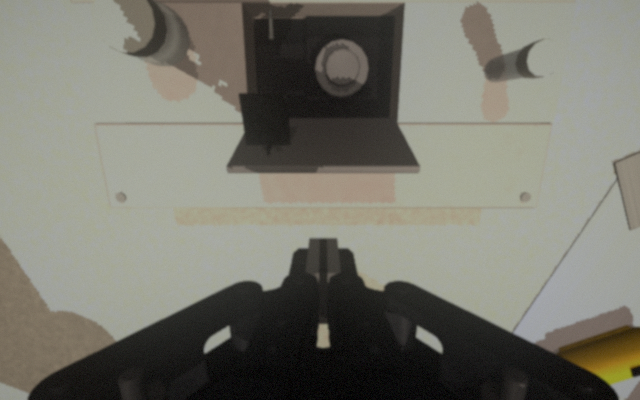

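The button is up with its cap at (342,63), and the cover's edge is at (323,170). I'm centred in front of the cover, so I'll go down to mid-height and start pushing.

```bash
python3 -m pendant '[{"x":0,"y":0,"z":1,"wx":0,"wy":0,"wz":0,"hand":0},{"x":0,"y":0,"z":1,"wx":0,"wy":0,"wz":0,"hand":0},{"x":0.3,"y":0,"z":0,"wx":0,"wy":0,"wz":0,"hand":0},{"x":0.4,"y":0,"z":0,"wx":0,"wy":0,"wz":0,"hand":0},{"x":0.4,"y":0,"z":0,"wx":0,"wy":0,"wz":0,"hand":0},{"x":0.3,"y":0,"z":0,"wx":0,"wy":0,"wz":0,"hand":0},{"x":0.3,"y":0,"z":0,"wx":0,"wy":0,"wz":0,"hand":0},{"x":0.3,"y":0,"z":0,"wx":0,"wy":0,"wz":0,"hand":0}]'; python3 look.py side s7;  python3 look.py scene c7; python3 look.py wrist w7
python3 - <<'E'
import cv2
a=cv2.imread('pics/c7.png')[130:270,190:370];b=cv2.imread('pics/s7.png')[110:250,260:440]
cv2.imwrite('pics/cs7.png',cv2.resize(cv2.hconcat([a,b]),None,fx=2.2,fy=2.2,interpolation=2))
E
```

```text
time: 13.7
ee_pos: [0.521, -0.0854, 0.1832]
tcp_rot: [3.142, -0.0, 0.297]
ft_force: [-2.0, -0.0, 1.2]
finger_gap: -0.001
13.7 [ 0.5209881  -0.08540017  0.18319789] [ 3.14152522e+00 -5.30495582e-05  2.96658975e-01] [-1.96409769 -0.02956466  1.21363032]
13.75 [ 0.52201385 -0.08514025  0.18314255] [ 3.14157706e+00 -1.25667188e-03  2.97069775e-01] [ 0.28730082 -0.39222965  0.76837007]
13.8 [ 0.52138071 -0.08527885  0.18305109] [-3.14158550e+00 -5.69368106e-04  2.97150172e-01] [-1.47562384 -0.42526507  0.6848378 ]
```

View pics/cs7.png

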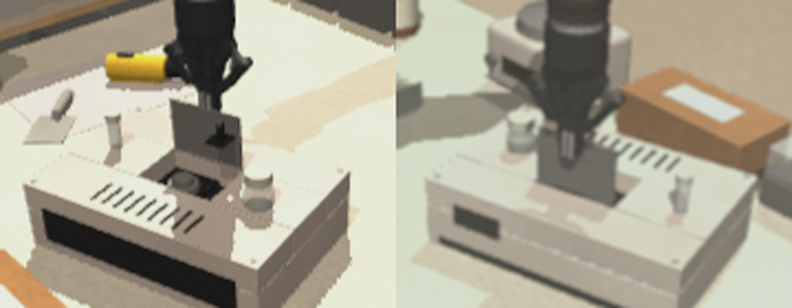

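View pics/w7.png

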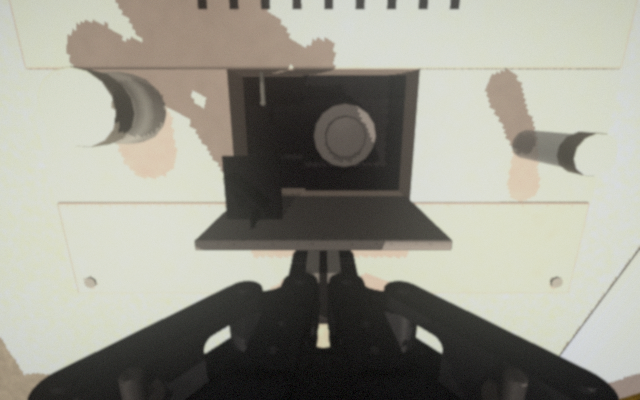

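The cover is near upright, with the fingertips at mid-width on its outer face and about 2 N of force. I'll continue over the arc.

```bash
python3 -m pendant '[{"x":0.35,"y":0,"z":0,"wx":0,"wy":0,"wz":0,"hand":0},{"x":0.35,"y":0,"z":0,"wx":0,"wy":0,"wz":0,"hand":0},{"x":0.35,"y":0,"z":0,"wx":0,"wy":0,"wz":0,"hand":0},{"x":0.3,"y":0,"z":0.05,"wx":0,"wy":0,"wz":0,"hand":0},{"x":0.4,"y":0,"z":0.26,"wx":0,"wy":0,"wz":0,"hand":0},{"x":0.36,"y":0,"z":0.32,"wx":0,"wy":0,"wz":0,"hand":0},{"x":0.32,"y":0,"z":0.38,"wx":0,"wy":0,"wz":0,"hand":0}]'; python3 look.py side s8;  python3 look.py scene c8
python3 - <<'E'
import cv2,numpy as np
from rig import *
a=cv2.imread('pics/c8.png')[130:270,190:370];b=cv2.imread('pics/s8.png')[110:250,260:440]
cv2.imwrite('pics/cs8.png',cv2.resize(cv2.hconcat([a,b]),None,fx=2.2,fy=2.2,interpolation=2))
p=get_obs()["ee_pos"];d=p[:2]-np.array([.5319,-.0822])
print("hinge rel",d@[.9563,.2924],d@[-.2924,.9563],p[2]-.1)
E
```

```text
time: 14.72
ee_pos: [0.5791, -0.0676, 0.1571]
tcp_rot: [3.142, 0.0, 0.297]
ft_force: [-2.0, -0.2, 0.4]
finger_gap: -0.001
14.725 [ 0.57914553 -0.06759459  0.15707164] [3.14152951e+00 3.06803930e-04 2.96780287e-01] [-2.03675915 -0.19395684  0.44190952]
14.775 [ 0.57967419 -0.06728949  0.1557478 ] [-3.14110328e+00  5.14074052e-04  2.97127172e-01] [1.60065404 0.67924411 1.01237624]
hinge rel 0.04973872080523512 0.00022190349035584045 0.05643570423011404
```

View pics/cs8.png

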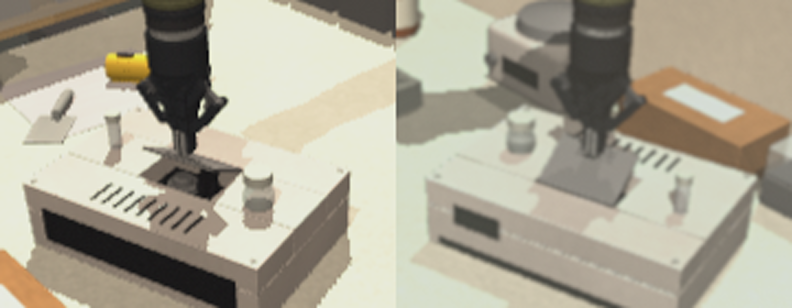

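```bash
(python3 -m pendant '[{"x":0.24,"y":0,"z":0.4,"wx":0,"wy":0,"wz":0,"hand":0},{"x":0.16,"y":0,"z":0.42,"wx":0,"wy":0,"wz":0,"hand":0},{"x":0.04,"y":0,"z":0.2,"wx":0,"wy":0,"wz":0,"hand":0},{"x":0,"y":0,"z":0.2,"wx":0,"wy":0,"wz":0,"hand":0},{"x":0,"y":0,"z":0.1,"wx":0,"wy":0,"wz":0,"hand":0},{"x":0,"y":0,"z":0,"wx":0,"wy":0,"wz":0,"hand":0}]'; python3 -m pendant '[{"x":0,"y":0,"z":0.15,"wx":0,"wy":0,"wz":0,"hand":0},{"x":0,"y":0,"z":0,"wx":0,"wy":0,"wz":0,"hand":0}]';python3 -m pendant '[{"x":0,"y":0,"z":0.1,"wx":0,"wy":0,"wz":0,"hand":0},{"x":0,"y":0,"z":0,"wx":0,"wy":0,"wz":0,"hand":0}]') | grep -E "ee_pos|force"
```

```text
ee_pos: [0.5897, -0.0645, 0.1255]
ft_force: [-1.9, -0.2, 2.4]
ee_pos: [0.5899, -0.0645, 0.1213]
ft_force: [1.0, -0.3, 1.6]
ee_pos: [0.5898, -0.0645, 0.1182]
ft_force: [2.0, 0.4, 1.1]
```

```bash
(python3 -m pendant '[{"x":0,"y":0,"z":0.1,"wx":0,"wy":0,"wz":0,"hand":0},{"x":0,"y":0,"z":0,"wx":0,"wy":0,"wz":0,"hand":0}]'; python3 -m pendant '[{"x":0,"y":0,"z":0.1,"wx":0,"wy":0,"wz":0,"hand":0},{"x":0,"y":0,"z":0,"wx":0,"wy":0,"wz":0,"hand":0}]';python3 -m pendant '[{"x":0,"y":0,"z":0.07,"wx":0,"wy":0,"wz":0,"hand":0},{"x":0,"y":0,"z":0,"wx":0,"wy":0,"wz":0,"hand":0}]') | grep -E "ee_pos|force"
```

```text
ee_pos: [0.5895, -0.0646, 0.1158]
ft_force: [0.8, -0.3, 2.1]
ee_pos: [0.5895, -0.0646, 0.115]
ft_force: [-1.0, -0.2, 9.9]
ee_pos: [0.5895, -0.0647, 0.1147]
ft_force: [-4.1, 0.1, 18.3]
```

The cover is at the inner stop at the same height as the first press (18 N). I'll let go upwards and look.

```bash
python3 -m pendant '[{"x":0,"y":0,"z":-0.3,"wx":0,"wy":0,"wz":0,"hand":0},{"x":0,"y":0,"z":-0.6,"wx":0,"wy":0,"wz":0,"hand":0},{"x":0,"y":0,"z":-1,"wx":0,"wy":0,"wz":0,"hand":0},{"x":0,"y":0,"z":-1,"wx":0,"wy":0,"wz":0,"hand":0},{"x":0,"y":0,"z":-1,"wx":0,"wy":0,"wz":0,"hand":0},{"x":-1,"y":0,"z":-1,"wx":0,"wy":0,"wz":0,"hand":0},{"x":-1,"y":0,"z":-1,"wx":0,"wy":0,"wz":0,"hand":0},{"x":-1,"y":0,"z":0,"wx":0,"wy":0,"wz":0,"hand":0},{"x":-1,"y":0,"z":0,"wx":0,"wy":0,"wz":0,"hand":0},{"x":0,"y":0,"z":0,"wx":0,"wy":0,"wz":0,"hand":0},{"x":0,"y":0,"z":0,"wx":0,"wy":0,"wz":0,"hand":0},{"x":0,"y":0,"z":0,"wx":0,"wy":0,"wz":0,"hand":0}]'; python3 look.py wrist w9;python3 look.py side s9
```

```text
time: 18.32
ee_pos: [0.4943, -0.0936, 0.2592]
tcp_rot: [-3.142, -0.0, 0.297]
ft_force: [-0.5, -0.5, 1.4]
finger_gap: -0.001
18.325 [ 0.49434724 -0.09362276  0.25915766] [-3.14154407e+00 -1.13596000e-04  2.97113861e-01] [-0.48399223 -0.48578156  1.39908194]
18.375 [ 0.49428151 -0.09358177  0.25909567] [-3.14146525e+00  2.85509354e-05  2.97213112e-01] [-0.46099456  0.53383477  0.30125507]
```

View pics/w9.png

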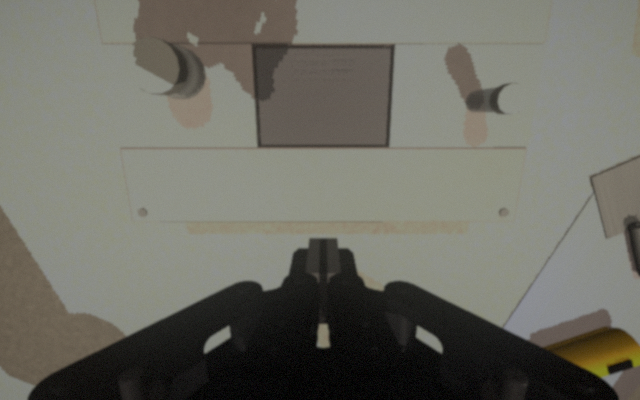

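View pics/s9.png

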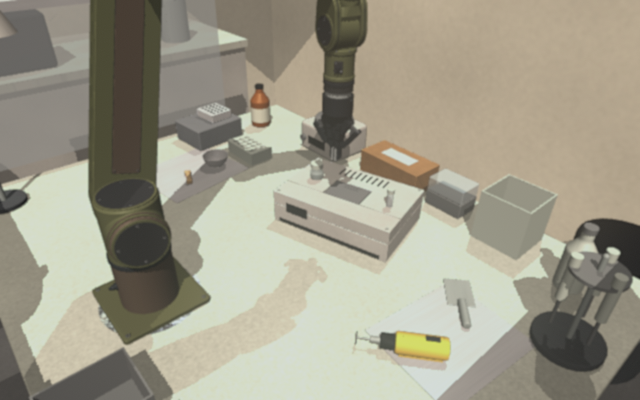

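The cover is shut at (255,45) to (388,147), and the jar and tube are still standing. I'll check by depth that it is flush and stays so.

```bash
python3 -m pendant '[{"x":0,"y":0,"z":0,"wx":0,"wy":0,"wz":0,"hand":0},{"x":0,"y":0,"z":0,"wx":0,"wy":0,"wz":0,"hand":0},{"x":0,"y":0,"z":0,"wx":0,"wy":0,"wz":0,"hand":0},{"x":0,"y":0,"z":0,"wx":0,"wy":0,"wz":0,"hand":0}]' | grep time;python3 look.py wrist w10
python3 - <<'E'
from h import *
from rig import *
d=dict(np.load("w10.npz"));P=cloud(d,d["T"])
f=lambda a,b,c,e:P[a:b,c:e,2].mean().round(4)
print("free edge",f(52,62,300,375),"hinge side",f(130,142,275,375),"top right/left",f(70,120,400,425),f(70,130,215,245),"far",f(20,38,330,400),"near",f(155,180,275,375))
finish_job()
E
```

```text
time: 18.92
18.925 [ 0.49352501 -0.09379841  0.25929638] [3.14158106e+00 4.23045638e-05 2.96661269e-01] [-0.20936399 -0.06133385 -0.33381881]
free edge 0.1031 hinge side 0.1036 top right/left 0.1016 0.1014 far 0.1013 near 0.1016
the job is handed in; nothing more can be done
```

I opened the cover, pushed the button fully down and let it up, then pressed the cover shut, and handed the job in at about 19 s.

- **Opening:** I pressed the ridges with closed fingers down to the inner stop, with about 22 N at the end. The cover swung fully open.
- **Button:** The fingers moved about 6 mm, from contact to a hard stop. The spring reached about 5 N, with a peak of 16 N at the stop. The next picture showed the button up again.
- **Closing:** I pushed the cover over at mid-width with about 2 N, then down to the inner stop at the same height as the first press (18 N). It stayed shut for more than a second after I let go.
- **Last checks:**
  - The pictures show the cover closed, the jar and tube standing, nothing else visibly moved, and the robot clear of everything.
  - The final depth reading did not fully agree. The cover lies level (free edge 103.1 mm, hinge side 103.6 mm) but reads about 2 mm above the console top (101.5 mm). Before I opened it, the cover read about 0.6 mm below the top. Because the hinge side is offset as much as the free edge, I took this as depth-camera error, but I did not check further.
  - The finger height at button contact was about 4 mm above what the stated fingertip length predicts. I relied on the force and the measured travel instead.

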